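# Peel a sorting tray off the nest and hold it out over the work mat

## Task

The jeweller needs a clean tray to drop her finished pieces into: take the top tray off the stack of nested trays. The trays cling together, so peel it free by first lifting one corner about 3 cm while the opposite corner stays seated, and leave the rest of the stack standing where it is and the things around undisturbed. Then hold the tray out level over the middle of the round felt mat, about 15 cm above it, and finish there still holding it in the gripper: do not put it down.

Things in the scene. Friction and masses are not known exactly. Their poses are not given: they have to be found in the camera images.
- tray_center (a point): top tray, the one to take: loose rigid pink plastic, 180 mm long (x) by 140 wide (y) by 44 high, about 125 g, the four corners clipped at 45 degrees (25 mm off each side). Walls slope in from an upright rim to a 132 x 92 mm floor. This point: the tray's centre, half-way up (22 mm over the underside, 22 mm under the rim's top); z is the tray's up
- corner_a (a point): top tray's rim at its clipped +x +y corner, mid-width and 8 mm below the rim's top; 74 mm in x, 54 mm in y from the tray's centre. The rim is 10 mm wide, 16 high, upright faces, 35 mm long here, running square to the diagonal direction (1, 1). A fingertip inside the tray meets a ledge 13 mm below the rim's top. Facing it is corner_c, whose rim is parallel and 181 mm off. Tray's axes
- corner_b (a point): the same at the tray's -x, +y corner (facing it is corner_d)
- corner_c (a point): the same at the tray's -x, -y corner (facing it is corner_a)
- corner_d (a point): the same at the tray's +x, -y corner (facing it is corner_b)
- stack: rest of the nest: five more such trays firmly together as one loose piece, about 0.6 kg, 116 mm high, standing on the bench, outline and axes as the top tray's, which is nested in it: the top tray's underside is 90 mm and its rim's top 134 mm above the bench; 2 mm seam between the rims, whose outer faces are in line. Origin: centre of the underside
- stack_top (a point): centre of the stack's top rim plane, 116 mm above its origin. At each clipped corner a springy nib inside this rim snaps over a bead on the top tray's wall: about 1 N each, 4 to 6 N if all four are pulled at once, near enough the stack's weight to shift it; a corner lets go once it has risen 5 mm. Tilting the tray up about the facing corner's rim by 12 to 15 degrees takes about 2 N, then it lifts free
- mat: round off-white felt work mat with printed brown leaves, 300 mm across, 4 mm thick, fixed on the bench; origin at the centre of its underside, z up
- pliers: bystander: small black-handled pliers lying on the mat, 155 mm long, 10 mm high; origin at the pivot, underside
- pendant: bystander: small amber drop pendant on the mat, 30 mm across, 8 mm high; origin at the centre of its underside
- rotary: bystander: black handheld rotary tool lying on the bench towards the far edge, 190 mm long, 50 mm high; origin under its middle, x along its nose
- carton: bystander: black carton, 60 x 60 mm, 75 mm high, standing on the bench beyond the gap between stack and mat; origin at the centre of its underside
Things that resemble listed ones, but are neither listed nor needed, are in the scene too. What is meant by the part that bears tray_center is not black or orange, and is the larger of those in its own colour.

How it is judged:
On the way:
1. one corner of the top tray is lifted 15 mm or more off its seat while the opposite corner is still seated (within 10 mm) (((z of corner_a in the frame of stack above 0.141 m and z of corner_c in the frame of stack below 0.136 m) or (z of corner_b in the frame of stack above 0.141 m and z of corner_d in the frame of stack below 0.136 m) or (z of corner_c in the frame of stack above 0.141 m and z of corner_a in the frame of stack below 0.136 m) or (z of corner_d in the frame of stack above 0.141 m and z of corner_b in the frame of stack below 0.136 m))), for 0.1 s.
At the end, for the whole second after the job is handed in: the tray is held in the fingers, still, right way up and level within 9 degrees, its centre within 60 mm of the mat's centre seen from above and 100 to 210 mm above the mat's underside; the other trays stand upright within 25 mm of where they were, and no bystander has moved 15 mm (horizontal distance between tray_center and mat below 0.06 m and z of tray_center in the frame of mat between 0.1 and 0.21 m and angle between tray_center's own z axis and vertical below 0.16 rad and contact force between tray and the fingers above 1 N and contact force between tray and stack below 0.05 N and linear speed of tray below 0.03 m/s and distance of stack from where it was at the start of the episode below 0.025 m and angle between stack's own z axis and vertical below 0.05 rad and linear speed of stack below 0.02 m/s and distance of each of pliers, pendant, rotary, carton from where it was at the start of the episode below 0.015 m); the arm keeps its last pose, push and grip.
It fails at once if the rest of the stack is dragged up, tipped or pushed away (distance of stack from where it was at the start of the episode above 0.025 m or angle between stack's own z axis and vertical above 0.15 rad).
It fails at once if a bystander is knocked (distance of any of pliers, pendant, rotary, carton from where it was at the start of the episode above 0.015 m).
It also fails if it takes over 48 s, if anything falls off the work surface, if the arm or the gripper's body presses on something with over 40 N, if the wrist force passes 120 N, or if a joint passes its speed limit or range.

## Robot

A 6-joint arm with a two-finger parallel gripper is mounted at the origin on the work surface. World frame = base frame: x ahead of the robot, y to its left, z up, the work surface at z = 0. Lengths are in m, angles in rad, forces in N, time in s.
With the tool pointing down it reaches from about 0.375 to 0.975 m from the base axis. Payload 3.8 kg.
Tool frame: the origin (TCP) lies midway between the tips of the shut fingers; the grasp point (between the pads) lies 19 mm behind it; z points along the fingers, y is the line along which they close (so a half turn about z gives the same grasp; the last joint's range is limited). The gripper opens to 88 mm and grips with 3 to 60 N. Pads are 18 mm wide; open, the fingers measure 123 mm over their backs; the gripper's body (75 mm by 187 mm) begins 45 mm behind the grasp point.
Start: joints at [1.167, 0.264, 1.604, -0, 1.274, -0.037], TCP at [0.242, 0.63, 0.239] pointing down, gripper open.
Joint ranges: [-2.63, 2.63], [-0.94, 2.18], [0.31, 2.57], [-1.31, 4.45], [0, 2.66], [-2.55, 2.55]. Speed limits (rad/s): [2.57, 2.57, 3.14, 3.14, 3.14, 3.14].

## Interface

Orientations are given as [roll, pitch, yaw] about the fixed x, y, z axes, in that order (R = Rz(yaw) Ry(pitch) Rx(roll)).
In Python, from workcell import telemetry, eyes, manip, trace, spot_point gives the robot as it stands. The module is installed in compiled form; this text tells all that it offers.
- The arm moves only by the shell command python3 -m creep 'ROWS' [OPENING] [FORCE]. ROWS is JSON, a list of rows, each an object with "delta_pos": the shift along the tool's x, y, z in mm, a list of three; "turn": the turn, a rotation vector about the tool's x, y, z in degrees, a list of three. In form: [{"delta_pos": [tx, ty, tz], "turn": [ax, ay, az]}, ...]. A call has 1 to 12 rows; each row is the pose to reach, as a shift and turn from the pose commanded when the call began, along the tool's axes at that moment; what a row does not reach only later rows make up. A row lasts 1/12 s, in which the tool goes at most 41.7 mm and 7.16 degrees, less where a joint would pass 70% of its speed; a pose out of reach is approached as far as the arm can. A call with a gripper value outside its range is refused whole. OPENING is the finger opening in mm, from 0 to 88.1, set as the call begins (- or left out, the last holds). The fingers move at their own pace and stop on an object; FORCE is the grip in N (left out, the last holds). Time passes only in rows, so rows that repeat a pose let the fingers close. It gives the time, the measured TCP pose, the force, the opening and the grip force at its end, in the units of the state.
- telemetry.sense(): the state, without advancing time (a new reading comes with each control period).
- eyes.camera(name): name is "scene" or "top"; returns a dict with "img" (480x640x3 uint8, blue, green, red), "fovy" (degrees; the focal length in pixels is half the picture's height over the tangent of half this angle, whatever the lens; pixels are square), "cx", "cy" (the principal point, pixels), "k1" (the pictures are not rectified: a ray, as slopes to the right and down, at radius r is drawn at 1 + k1 r^2 times it, then the intrinsics apply), "eye" and "rotation" of the camera in the world. Camera axes: x right, y up, looking along -z (the intrinsics and any distortion apply to the point x, -y, -z); pixel columns grow to the right and rows downward; lengths in m; the calibration is good to about 2 mm. A picture is of the moment at which its call begins. There is no depth.
- manip.hand_in(): hands the job in; it is judged then, once.
Trained networks look in a picture, given as the dict that the camera call returned (one of the last four; its "shot" number tells which), for a name from the list of things; names that differ only in an ending like _2 or _b are one class to them, and where a whole thing is asked for, a point or a joint stands for the part that bears it (a point fixed in the world has none). Each returns a list of dicts, best first, with "score" (0 to 1); they miss things now and then, are a little off and sometimes report something else, mostly with a low value. They report only what shows in the picture. A call takes as long as a camera call. They do not tell look-alikes from the thing itself.
- trace(label, picture): "region" (480x640 bool, what is visible of it) and "pixel" ([column, row] in pixels, amid what is visible of it).
- spot_point(label, picture): "pixel" ([column, row] in pixels: a listed point, or the origin of a listed thing).
The state is a dict: "time": time; "joint_positions": joint angles; "qvel": joint speeds; "effort": joint torques, N m; "position": TCP position; "eef_rot": TCP orientation; "force": force on the tool from outside, world axes, zero at the start; "ft_torque": the same for the moment, N m; "grip_width": finger opening in m; "grasp_force": force on a finger pad.
Only numpy, scipy, OpenCV 4.12 (cv2) and the standard library are available. Lean on these libraries where they do the work, as an engineer would, in place of code of your own. Each camera call takes 0.05 s, during which the arm holds its last target. There are 200 camera calls.

## Working session

There is one attempt and no reset: what is moved stays moved. The work goes in short steps, Python scripts to look and compute and a shell command to move; the robot and the scene stay as the last step left them, time stands still between calls to the robot, and variables do not carry over. Pictures are saved under pics/ and viewed, at most 10 in all, crops included, and the job is handed in when it is done.

```bash
mkdir -p pics; cat > h.py <<'E'
import numpy as np, cv2
from workcell import telemetry, eyes, manip, trace, spot_point
from scipy.spatial.transform import Rotation as R
def K(c):
    f=240/np.tan(np.radians(c['fovy'])/2); return np.array([[f,0,c['cx']],[0,f,c['cy']],[0,0,1.]]),np.array([c['k1'],0,0,0.])
def rotm(c):
    r=np.array(c['rotation'],float)
    return r if r.shape==(3,3) else R.from_euler('xyz',r).as_matrix()
def ray(c,px):
    k,d=K(c); u=cv2.undistortPoints(np.array(px,float).reshape(1,1,2),k,d)[0,0]
    return np.array(c['eye']),rotm(c)@np.array([u[0],-u[1],-1])
def atz(c,px,z):
    e,d=ray(c,px); return e+d*(z-e[2])/d[2]
def proj(c,P):
    k,d=K(c); q=(np.atleast_2d(P)-c['eye'])@rotm(c); q=q*[1,-1,-1]
    return cv2.projectPoints(q.reshape(-1,1,3),np.zeros(3),np.zeros(3),k,d)[0].reshape(-1,2)
E
python3 - <<'E'
from h import *
s=telemetry.sense(); print({k:np.round(v,3) for k,v in s.items()})
Z=dict(tray_center=.112,corner_a=.126,stack=0,stack_top=.116,mat=0,pliers=.004,pendant=.004,rotary=0,carton=0)
for n in('scene','top'):
    c=eyes.camera(n); cv2.imwrite(f'pics/{n}0.png',c['img']); print(n,np.round(c['eye'],3),c['fovy'],c['k1'],np.shape(c['rotation']))
    for l,z in Z.items():
        for o in spot_point(l,c)[:6]: print(l,round(o['score'],2),np.round(o['pixel']),np.round(atz(c,o['pixel'],z)[:2],3))
E
```

```text
{'time': np.float64(0.0), 'joint_positions': array([ 1.167,  0.265,  1.605, -0.   ,  1.274, -0.037]), 'qvel': array([ 0.   ,  0.002, -0.   , -0.001,  0.001, -0.   ]), 'effort': array([-2.0000e-03, -5.0211e+01, -3.5687e+01,  7.3000e-02,  3.0000e-02,
       -0.0000e+00]), 'position': array([0.242, 0.629, 0.237]), 'eef_rot': array([-3.139, -0.   ,  2.775]), 'force': array([ 0.323, -0.492, -0.599]), 'ft_torque': array([ 0.   , -0.017, -0.001]), 'grasp_force': np.float64(0.0), 'grip_width': np.float64(0.088)}
scene [ 1.244 -0.096  1.045] 47.266264167278045 -0.047327628985101934 (3,)
tray_center 0.92 [424. 292.] [0.777 0.23 ]
tray_center 0.72 [315. 222.] [0.564 0.061]
tray_center 0.67 [396. 191.] [0.52  0.255]
corner_a 0.97 [291. 229.] [0.58  0.007]
corner_a 0.97 [454. 286.] [0.785 0.285]
corner_a 0.95 [396. 290.] [0.767 0.173]
corner_a 0.92 [364. 168.] [0.451 0.2  ]
corner_a 0.92 [534. 205.] [0.636 0.528]
corner_a 0.88 [396. 219.] [0.604 0.226]
stack 0.73 [393. 220.] [0.518 0.262]
mat 0.64 [168. 249.] [ 0.482 -0.268]
pliers 0.8 [154. 225.] [ 0.407 -0.295]
pendant 0.68 [184. 266.] [ 0.539 
[... 277 characters left out ...]
87 0.244]
corner_a 0.95 [248. 305.] [0.467 0.196]
corner_a 0.93 [166. 246.] [0.597 0.38 ]
corner_a 0.9 [334. 288.] [0.505 0.009]
corner_a 0.89 [291. 320.] [0.435 0.102]
corner_a 0.89 [ 91. 263.] [0.558 0.549]
corner_a 0.87 [114. 220.] [0.656 0.503]
stack 0.68 [381. 184.] [ 0.78  -0.123]
stack 0.64 [462. 331.] [ 0.409 -0.311]
stack 0.27 [218. 280.] [0.535 0.284]
mat 0.9 [442. 299.] [ 0.486 -0.264]
mat 0.61 [201. 320.] [0.437 0.323]
mat 0.61 [249. 307.] [0.47  0.207]
mat 0.55 [287. 189.] [0.766 0.117]
pliers 0.7 [464. 334.] [ 0.401 -0.316]
pendant 0.68 [429. 278.] [ 0.539 -0.234]
pendant 0.47 [247. 309.] [0.464 0.212]
rotary 0.78 [290. 189.] [0.766 0.11 ]
carton 0.7 [380. 187.] [ 0.771 -0.119]
```

View pics/scene0.png

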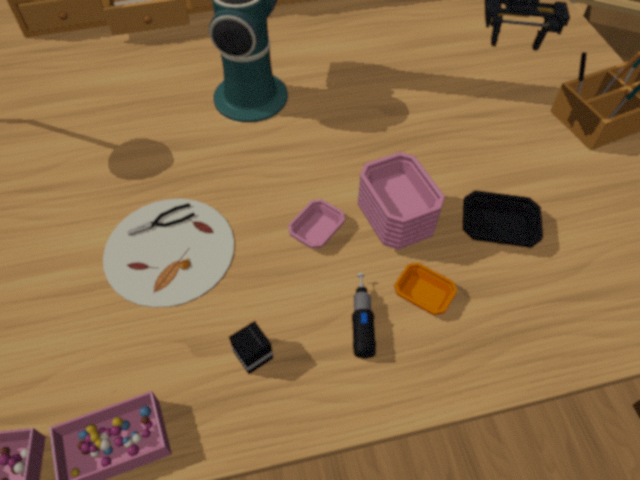

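View pics/top0.png

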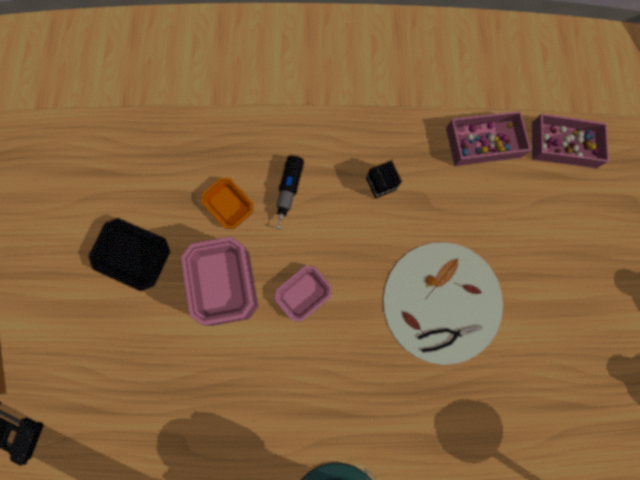

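The top picture has four candidates:
- Large pink nest at about (219,281).
- Small pink tray at (303,292).
- Black tray at (130,254).
- Orange tray at (227,202).

The large pink nest fits: it isn't black or orange, and it's the larger of the pink ones. I'll confirm it in a crop and fit its pose.

```bash
cat > fit.py <<'E'
from h import *
from scipy.optimize import least_squares
C={n:eyes.camera(n) for n in('scene','top')}
D={'scene':[],'top':[]}
cor=np.array([[74,54],[-74,54],[-74,-54],[74,-54]])/1000
def pts(p):
    a=p[2];r=np.array([[np.cos(a),-np.sin(a)],[np.sin(a),np.cos(a)]])
    return np.c_[cor@r.T+p[:2],np.full(4,.126)]
for n,c in C.items():
    for o in spot_point('corner_a',c):
        P=atz(c,o['pixel'],.126)
        if o['score']>.4 and np.hypot(*(P[:2]-[.52,.263]))<.125: D[n].append((o['pixel'],P)); print(n,round(o['score'],2),np.round(o['pixel'],1),np.round(P[:2],3))
def res(p):
    out=[]
    for n,c in C.items():
        q=proj(c,pts(p))
        for px,P in D[n]:
            d=np.linalg.norm(q-px,axis=1); i=d.argmin(); out+=list(q[i]-px)
    return out
best=min((least_squares(res,[.52,.265,a],loss='soft_l1') for a in np.radians([-30,-10,10,30])),key=lambda s:s.cost)
p=best.x; print('fit',np.round(p[:2],4),np.degrees(p[2]),'res',np.round(best.fun,1)); print(np.round(pts(p),3))
# outline: clipped octagon at rim top
o=np.array([[90,45],[65,70],[-65,70],[-90,45],[-90,-45],[-65,-70],[65,-70],[90,-45]])/1000
a=p[2];r=np.array([[np.cos(a),-np.sin(a)],[np.sin(a),np.cos(a)]])
ims=[]
for n,c in C.items():
    im=c['img'].copy(); big=cv2.resize(im,None,fx=4,fy=4,interpolation=cv2.INTER_CUBIC)
    for z,col in((.134,(0,255,0)),(0,(255,0,0))):
        q=proj(c,np.c_[o@r.T+p[:2],np.full(8,z)]); cv2.polylines(big,[np.int32(q*4+2)],True,col,1)
    m=np.int32(proj(c,[[p[0],p[1],.1]])[0]*4); 
    ims.append(big[m[1]-290:m[1]+290,m[0]-199:m[0]+199])
cv2.imwrite('pics/crop1.png',np.hstack(ims))
E
python3 fit.py
```

```text
scene 0.82 [405.8 156.5] [0.438 0.303]
scene 0.74 [398.7 217.5] [0.602 0.233]
scene 0.72 [365.4 170.5] [0.459 0.201]
scene 0.7 [443.6 201.8] [0.583 0.34 ]
top 0.89 [248.  310.8] [0.456 0.194]
top 0.85 [230.7 226.5] [0.641 0.237]
top 0.8 [234.5 244.8] [0.6   0.227]
top 0.7 [187.4 251.6] [0.584 0.331]
top 0.68 [199.2 319.8] [0.436 0.299]
fit [0.5204 0.2666] 12.291962415091684 res [-0.1 -0.4 -1.   1.  -1.1  0.5 -2.6 -0.3 -1.7 -1.9  2.8 16.2 -1.  -2.1
 -1.9  1.3 -2.  -0.5]
[[0.581 0.335 0.126]
 [0.437 0.304 0.126]
 [0.46  0.198 0.126]
 [0.604 0.23  0.126]]
```

View pics/crop1.png

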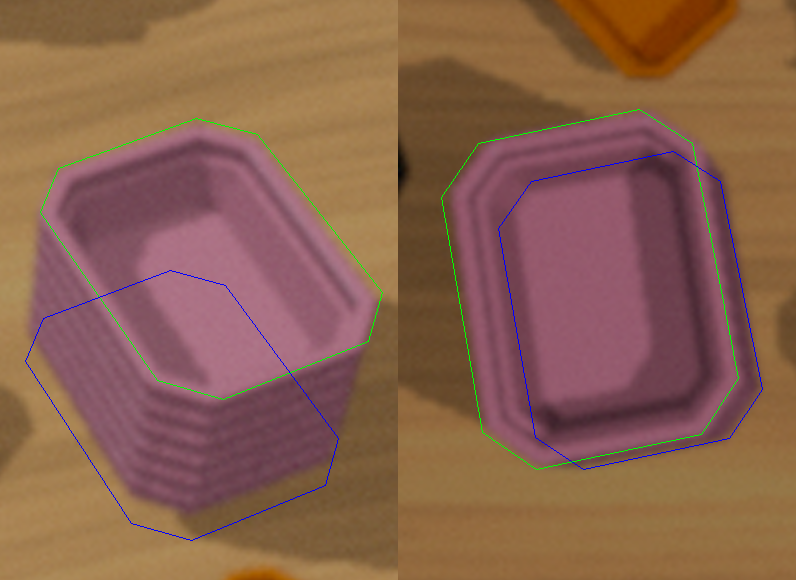

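The crop shows the large pink nest, which is the one I want: rim upper, lower trays stepped below. The green outline is about 3 px (7 mm) too far towards +y in the top view. I'll refine with the silhouette.

```bash
cat > fit2.py <<'E'
from h import *
from scipy.optimize import minimize
C={n:eyes.camera(n) for n in('scene','top')}
o=np.array([[90,45],[65,70],[-65,70],[-90,45],[-90,-45],[-65,-70],[65,-70],[90,-45]])/1000
f=np.array([[66,36],[56,46],[-56,46],[-66,36],[-66,-36],[-56,-46],[56,-46],[66,-36]])/1000
M={}
for n,c in C.items():
    hsv=cv2.cvtColor(c['img'],cv2.COLOR_BGR2HSV); m=cv2.inRange(hsv,(145,40,40),(179,255,255))
    k,l,s,ce=cv2.connectedComponentsWithStats(m); q=proj(c,[.52,.264,.1])[0].astype(int); i=l[q[1],q[0]]; print(n,i,s[i]); M[n]=cv2.resize(np.uint8(l==i)*255,None,fx=4,fy=4)>127
def hull(c,p):
    a=p[2];r=np.array([[np.cos(a),-np.sin(a)],[np.sin(a),np.cos(a)]])
    P=np.vstack([np.c_[v@r.T+p[:2],np.full(8,z)] for v,z in((o,.134),(o,.028),(f,0))])
    h=cv2.convexHull(np.float32((proj(c,P)+.5)*4)); im=np.zeros((1920,2560),np.uint8); cv2.fillConvexPoly(im,np.int32(h*16),1,shift=4); return im>0
def cost(p,ns):
    return sum(1-(hull(C[n],p)&M[n]).sum()/(hull(C[n],p)|M[n]).sum() for n in ns)
for ns in(('scene','top'),('scene',),('top',)):
    s=minimize(cost,[.52,.263,.21],args=(ns,),method='Nelder-Mead',options=dict(initial_simplex=[[.52,.263,.21],[.53,.263,.21],[.52,.253,.21],[.52,.263,.28]],xatol=2e-4,fatol=1e-5))
    print(ns,np.round(s.x,4),np.degrees(s.x[2]),s.fun)
c=C['top']; m=np.uint8(trace('mat',c)[0]['region']); q=cv2.moments(m,True); print('mat',atz(c,[q['m10']/q['m00'],q['m01']/q['m00']],.004), trace('mat',c)[0]['pixel'])
E
python3 fit2.py
```

```text
scene 2 [ 358  153   86   96 5900]
top 4 [ 181  237   76   88 5322]
('scene', 'top') [0.5213 0.2646 0.1982] 11.35526538016301 0.08667025254022476
('scene',) [0.5204 0.2649 0.1742] 9.980949539897846 0.04747729566094849
('top',) [0.5227 0.2649 0.203 ] 11.633062167976698 0.0367676173452649
mat [ 0.48190387 -0.26553701  0.004     ] [440.6, 297.9]
```

Pose settled: stack centre (0.5215, 0.2647), yaw 11.4°. Mat centre is about (0.484, -0.265). I'll take corner_a at (0.583, 0.332), with tool yaw 146.4° so the fingers close along the diagonal.

```bash
cat >> h.py <<'E'
def to(pos,yaw,tilt=None):
    s=telemetry.sense(); A=R.from_euler('xyz',s['eef_rot'])
    B=R.from_euler('xyz',[np.pi,0,np.radians(yaw)])
    if tilt is not None: B=R.from_rotvec(tilt)*B
    print('delta',np.round(A.inv().apply(np.array(pos)-s['position'])*1000,1),'turn',np.round((A.inv()*B).as_rotvec(degrees=True),2))
E
python3 -c "
from h import *
to([.583,.332,.20],146.4)"
```

```text
delta [-425.2 -156.    38.7] turn [ 0.    0.   12.58]
```

```bash
python3 -m creep '[{"delta_pos":[-425,-156,38],"turn":[0,0,12.6]},{"delta_pos":[-425,-156,38],"turn":[0,0,12.6]},{"delta_pos":[-425,-156,38],"turn":[0,0,12.6]},{"delta_pos":[-425,-156,38],"turn":[0,0,12.6]},{"delta_pos":[-425,-156,38],"turn":[0,0,12.6]},{"delta_pos":[-425,-156,38],"turn":[0,0,12.6]},{"delta_pos":[-425,-156,38],"turn":[0,0,12.6]},{"delta_pos":[-425,-156,38],"turn":[0,0,12.6]},{"delta_pos":[-425,-156,38],"turn":[0,0,12.6]},{"delta_pos":[-425,-156,38],"turn":[0,0,12.6]},{"delta_pos":[-425,-156,38],"turn":[0,0,12.6]},{"delta_pos":[-425,-156,38],"turn":[0,0,12.6]}]' 40 5
python3 - <<'E'
from h import *
s=telemetry.sense(); print(s['joint_positions'],s['qvel'].round(3) if hasattr(s['qvel'],'round') else s['qvel']); to([.583,.332,.123],146.4)
ims=[]
for n in('scene','top'):
    c=eyes.camera(n); big=cv2.resize(c['img'],None,fx=4,fy=4,interpolation=cv2.INTER_CUBIC)
    for P in([.583,.332,.134],s['position']):
        q=proj(c,P)[0]; cv2.drawMarker(big,tuple(np.int32(q*4+2)),(0,255,0),0,12)
    q=np.int32(proj(c,[.57,.32,.14])[0]*4); ims.append(big[q[1]-290:q[1]+290,q[0]-199:q[0]+199])
cv2.imwrite('pics/a1.png',np.hstack(ims))
E
```

```text
time: 2.4
position: [0.5874, 0.3268, 0.1999]
eef_rot: [-3.141, 0.003, 2.55]
force: [-0.8, 0.8, -0.1]
grip_width: 0.0403
grasp_force: 0.0
[ 0.47215004  0.28335262  1.65208827 -0.00329662  1.2056305  -0.50540807] [ 0.069 -0.024  0.025  0.069  0.03   0.067]
delta [ 6.8  1.9 76.9] turn [-0.06  0.17 -0.32]
```

View pics/a1.png

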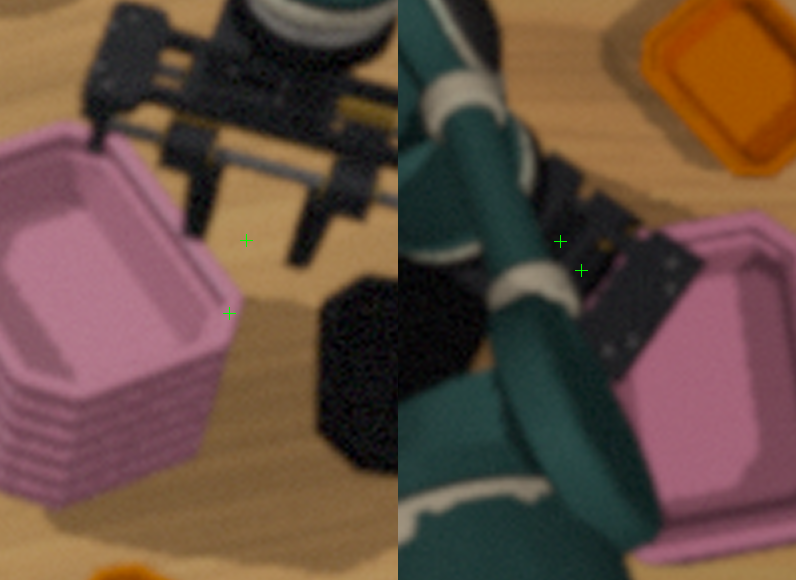

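The scene crop (left half) has the green mark at (229,313), on the clipped corner's rim. The open fingers are above it at (200,230) and (300,260). Now I'll descend.

```bash
python3 -m creep '[{"delta_pos":[3,1,20],"turn":[0,0,0]},{"delta_pos":[3,1,45],"turn":[0,0,0]},{"delta_pos":[3,1,60],"turn":[0,0,0]},{"delta_pos":[3,1,68],"turn":[0,0,0]},{"delta_pos":[3,1,72],"turn":[0,0,0]},{"delta_pos":[3,1,75],"turn":[0,0,0]},{"delta_pos":[3,1,75],"turn":[0,0,0]},{"delta_pos":[3,1,75],"turn":[0,0,0]}]' 40 5; python3 -c "
from h import *
to([.583,.332,.123],146.4)"
```

```text
time: 3.17
position: [0.5813, 0.3353, 0.1269]
eef_rot: [3.14, 0.001, 2.555]
force: [-0.1, 0.3, -0.5]
grip_width: 0.0399
grasp_force: 0.0
delta [-3.2 -1.8  3.9] turn [0.09 0.05 0.01]
```

```bash
python3 -m creep '[{"delta_pos":[-3,-2,3],"turn":[0,0,0]},{"delta_pos":[-3,-2,3],"turn":[0,0,0]},{"delta_pos":[-3,-2,3],"turn":[0,0,0]},{"delta_pos":[-3,-2,3],"turn":[0,0,0]}]' 20 5;  python3 -m creep '[{"delta_pos":[0,0,0],"turn":[0,0,0]},{"delta_pos":[0,0,0],"turn":[0,0,0]},{"delta_pos":[0,0,0],"turn":[0,0,0]},{"delta_pos":[0,0,0],"turn":[0,0,0]},{"delta_pos":[0,0,0],"turn":[0,0,0]},{"delta_pos":[0,0,0],"turn":[0,0,0]}]' 0 4
```

```text
time: 3.5
position: [0.5826, 0.3311, 0.1231]
eef_rot: [3.141, 0.0, 2.555]
force: [-0.3, -0.1, 0.2]
grip_width: 0.0201
grasp_force: 0.0
time: 4.0
position: [0.5825, 0.3313, 0.1229]
eef_rot: [3.141, 0.0, 2.555]
force: [0.6, -0.2, 0.8]
grip_width: 0.0099
grasp_force: 4.0
```

The opening is 9.9 mm, which matches the 10 mm rim. Next I'll firm up the grip and peel about corner_c.

```bash
python3 -m creep '[{"delta_pos":[0,0,0],"turn":[0,0,0]},{"delta_pos":[0,0,0],"turn":[0,0,0]},{"delta_pos":[0,0,0],"turn":[0,0,0]},{"delta_pos":[0,-0.1,-3],"turn":[-1,0,0]},{"delta_pos":[0,-0.3,-6.5],"turn":[-2,0,0]},{"delta_pos":[0,-0.5,-10],"turn":[-3,0,0]},{"delta_pos":[0,-0.8,-13],"turn":[-4,0,0]},{"delta_pos":[0,-1.1,-16],"turn":[-5,0,0]},{"delta_pos":[0,-1.5,-19.4],"turn":[-6,0,0]},{"delta_pos":[0,-2.5,-25.8],"turn":[-8,0,0]},{"delta_pos":[0,-2.5,-25.8],"turn":[-8,0,0]},{"delta_pos":[0,-2.5,-25.8],"turn":[-8,0,0]}]' 0 45
python3 - <<'E'
from h import *
ims=[]
for n in('scene','top'):
    c=eyes.camera(n); big=cv2.resize(c['img'],None,fx=3,fy=3,interpolation=cv2.INTER_CUBIC)
    q=np.int32(proj(c,[.53,.27,.12])[0]*3); ims.append(big[max(0,q[1]-250):q[1]+250,q[0]-199:q[0]+199][:480])
cv2.imwrite('pics/a2.png',np.hstack(ims))
E
```

```text
time: 5.0
position: [0.5814, 0.3289, 0.1497]
eef_rot: [3.0, 0.001, 2.554]
force: [0.8, 0.1, -1.2]
grip_width: 0.0092
grasp_force: 45.0
```

View pics/a2.png

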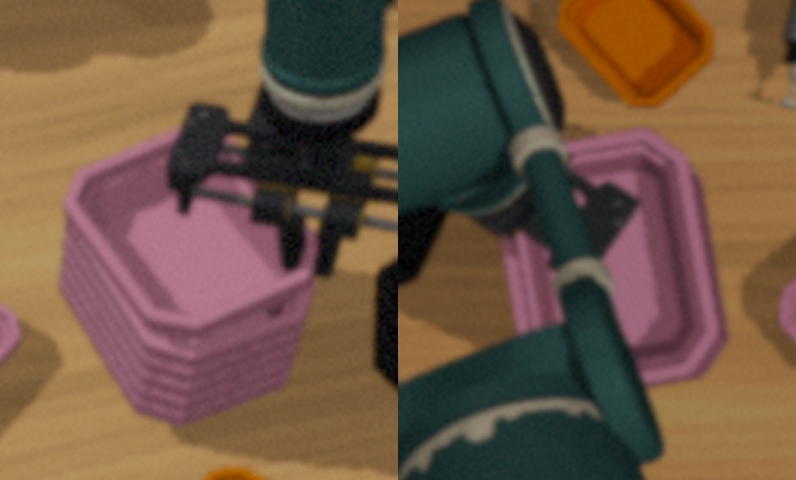

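The picture shows corner_a's end of the rim raised, with a gap opening at (290,300) in the left half. The far corner is still seated and the lower trays haven't moved. I'll carry on to about 14.5°.

```bash
python3 -m creep '[{"delta_pos":[0,-0.3,-6.5],"turn":[-2,0,0]},{"delta_pos":[0,-0.5,-10],"turn":[-3,0,0]},{"delta_pos":[0,-0.8,-13],"turn":[-4,0,0]},{"delta_pos":[0,-1.1,-16],"turn":[-5,0,0]},{"delta_pos":[0,-1.7,-21],"turn":[-6.5,0,0]},{"delta_pos":[0,-1.7,-21],"turn":[-6.5,0,0]},{"delta_pos":[0,-1.7,-21],"turn":[-6.5,0,0]}]'
python3 - <<'E'
from h import *
s=telemetry.sense(); a=R.from_euler('xyz',s['eef_rot']).inv()
print('up 15mm',a.apply([0,0,15]),'up 80',a.apply([0,0,80]), s['force'])
E
```

```text
time: 5.68
position: [0.5784, 0.325, 0.1695]
eef_rot: [2.888, 0.0, 2.554]
force: [-0.4, 0.9, -1.2]
grip_width: 0.0092
grasp_force: 45.0
up 15mm [-3.57387107e-03  3.76466297e+00 -1.45198932e+01] up 80 [-1.90606457e-02  2.00782025e+01 -7.74394307e+01] [-0.36279559  0.85738662 -1.1729277 ]
```

Now I'll lift straight up along world z, slowly at first.

```bash
python3 -m creep '[{"delta_pos":[0,0.8,-3],"turn":[0,0,0]},{"delta_pos":[0,1.5,-6],"turn":[0,0,0]},{"delta_pos":[0,2.5,-9.7],"turn":[0,0,0]},{"delta_pos":[0,3.8,-14.5],"turn":[0,0,0]},{"delta_pos":[0,6,-23],"turn":[0,0,0]},{"delta_pos":[0,9,-35],"turn":[0,0,0]},{"delta_pos":[0,13,-50],"turn":[0,0,0]},{"delta_pos":[0,18,-69],"turn":[0,0,0]},{"delta_pos":[0,23,-89],"turn":[0,0,0]},{"delta_pos":[0,26,-100],"turn":[0,0,0]},{"delta_pos":[0,26,-100],"turn":[0,0,0]},{"delta_pos":[0,26,-100],"turn":[0,0,0]}]'
python3 - <<'E'
from h import *
ims=[]
for n in('scene','top'):
    c=eyes.camera(n); big=cv2.resize(c['img'],None,fx=3,fy=3,interpolation=cv2.INTER_CUBIC)
    q=np.int32(proj(c,[.53,.27,.18])[0]*3); ims.append(big[max(0,q[1]-250):q[1]+250,q[0]-199:q[0]+199][:480])
h=min(i.shape[0] for i in ims)
cv2.imwrite('pics/a3.png',np.hstack([i[:h] for i in ims]))
E
```

```text
time: 6.68
position: [0.579, 0.3256, 0.2739]
eef_rot: [2.887, 0.001, 2.555]
force: [0.1, 0.4, -1.4]
grip_width: 0.0093
grasp_force: 45.0
```

View pics/a3.png

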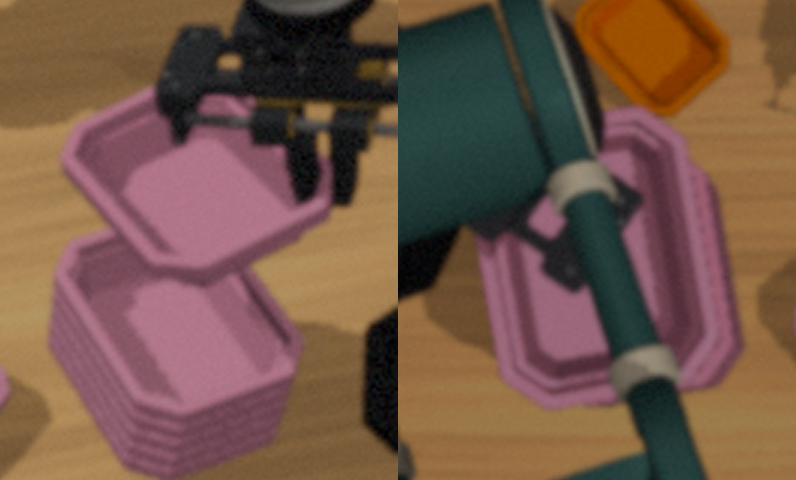

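The tray is free: it hangs tilted in the gripper at (200,180) and the stack stands below at (180,350). I'll level it first, then swing it over the mat.

```bash
python3 -m creep '[{"delta_pos":[0,0,0],"turn":[3,0,0]},{"delta_pos":[0,0,0],"turn":[7,0,0]},{"delta_pos":[0,0,0],"turn":[11,0,0]},{"delta_pos":[0,0,0],"turn":[14,0,0]},{"delta_pos":[0,0,0],"turn":[14.6,0,0]},{"delta_pos":[0,0,0],"turn":[14.6,0,0]}]'
python3 -c "
from h import *
to([.576,0.03,.24],118); to([.576,-.265,.22],90)"
```

```text
time: 7.28
position: [0.5781, 0.3259, 0.2701]
eef_rot: [-3.138, -0.002, 2.556]
force: [-0.2, -0.2, -1.5]
grip_width: 0.0096
grasp_force: 45.0
delta [-161.9 -247.6   30.8] turn [-0.25 -0.04 28.44]
delta [-325.  -493.3   51.5] turn [-2.600e-01  2.000e-02  5.644e+01]
```

```bash
python3 -m creep '[{"delta_pos":[-4,-6,1],"turn":[0,0,1]},{"delta_pos":[-13,-20,2],"turn":[0,0,2]},{"delta_pos":[-29,-45,5],"turn":[0,0,5]},{"delta_pos":[-49,-75,8],"turn":[0,0,8]},{"delta_pos":[-69,-105,11],"turn":[0,0,12]},{"delta_pos":[-89,-135,14],"turn":[0,0,15]},{"delta_pos":[-109,-165,17],"turn":[0,0,19]},{"delta_pos":[-129,-195,20],"turn":[0,0,22]},{"delta_pos":[-146,-222,23],"turn":[0,0,25]},{"delta_pos":[-157,-238,25],"turn":[0,0,27]},{"delta_pos":[-162,-246,26],"turn":[0,0,28]},{"delta_pos":[-162,-246,26],"turn":[0,0,28]}]'
python3 -c "
from h import *
to([.576,-.265,.20],90)"
```

```text
time: 8.28
position: [0.576, 0.0278, 0.2467]
eef_rot: [-3.14, 0.001, 2.062]
force: [-0.8, 0.5, -0.9]
grip_width: 0.0099
grasp_force: 45.0
delta [-258.2 -137.8   47.2] turn [-0.09  0.09 28.12]
```

```bash
python3 -m creep '[{"delta_pos":[-6,-3,1],"turn":[0,0,1]},{"delta_pos":[-21,-11,4],"turn":[0,0,2]},{"delta_pos":[-47,-25,8],"turn":[0,0,5]},{"delta_pos":[-78,-42,14],"turn":[0,0,8]},{"delta_pos":[-109,-58,20],"turn":[0,0,12]},{"delta_pos":[-140,-75,26],"turn":[0,0,15]},{"delta_pos":[-171,-91,31],"turn":[0,0,19]},{"delta_pos":[-202,-108,37],"turn":[0,0,22]},{"delta_pos":[-230,-123,42],"turn":[0,0,25]},{"delta_pos":[-248,-132,45],"turn":[0,0,27]},{"delta_pos":[-258,-138,47],"turn":[0,0,28]},{"delta_pos":[-258,-138,47],"turn":[0,0,28]}]'
python3 -m creep '[{"delta_pos":[0,0,8],"turn":[0,0,0]},{"delta_pos":[0,0,18],"turn":[0,0,0]},{"delta_pos":[0,0,28],"turn":[0,0,0]},{"delta_pos":[0,0,33],"turn":[0,0,0]},{"delta_pos":[0,0,33],"turn":[0,0,0]},{"delta_pos":[0,0,33],"turn":[0,0,0]},{"delta_pos":[0,0,33],"turn":[0,0,0]},{"delta_pos":[0,0,33],"turn":[0,0,0]}]'
python3 - <<'E'
from h import *
s=telemetry.sense()
for n in('scene','top'):
    c=eyes.camera(n)
    if n=='scene': cv2.imwrite('pics/e1.png',c['img'])
    for o in spot_point('tray_center',c)[:4]: print(n,round(o['score'],2),np.round(o['pixel']),np.round(atz(c,o['pixel'],s['position'][2]-.011),3))
    for l,z in dict(carton=0,pliers=.004,pendant=.004,rotary=0,corner_a=s['position'][2]+.003).items():
        for o in spot_point(l,c)[:5]: print(n,l,round(o['score'],2),np.round(o['pixel']),np.round(atz(c,o['pixel'],z)[:2],3))
E
```

```text
time: 9.28
position: [0.5782, -0.263, 0.1996]
eef_rot: [-3.14, 0.001, 1.576]
force: [-1.0, 0.7, -1.1]
grip_width: 0.0096
grasp_force: 45.0
time: 9.95
position: [0.5788, -0.2619, 0.1679]
eef_rot: [3.142, 0.002, 1.578]
force: [0.1, -0.3, -1.6]
grip_width: 0.0093
grasp_force: 45.0
scene 0.83 [319. 222.] [0.598 0.061 0.157]
scene 0.7 [158. 207.] [ 0.485 -0.254  0.157]
scene 0.61 [422. 291.] [0.798 0.211 0.157]
scene 0.55 [501. 220.] [0.677 0.422 0.157]
scene carton 0.8 [254. 355.] [ 0.783 -0.118]
scene pendant 0.6 [183. 262.] [ 0.526 -0.237]
scene pendant 0.3 [169. 249.] [ 0.484 -0.266]
scene rotary 0.65 [360. 326.] [0.768 0.11 ]
scene rotary 0.31 [253. 352.] [ 0.775 -0.118]
scene corner_a 0.98 [114. 218.] [ 0.506 -0.341]
scene corner_a 0.96 [397. 286.] [0.784 0.165]
scene corner_a 0.91 [167. 169.] [ 0.395 -0.228]
scene corner_a 0.84 [538. 240.] [0.748 0.467]
scene corner_a 0.82 [318. 201.] [0.556 0.067]
top 0.91 [232. 207.] [0.678 0.231 0.157]
top 0.82 [455. 297.] [ 0.482 -0.247  0.157]
top 0.69 [303. 290.] [0.498 0.077 0.157]
top 0.55 [131. 258.] [0.564 0.445 0.157]
top carton 0.59 [380. 183.] [ 0.783 -0.12 ]
top carton 0.37 [417. 303.] [ 0.479 -0.202]
top pliers 0.79 [461. 332.] [ 0.406 -0.308]
top rotary 0.62 [289. 188.] [0.769 0.113]
top rotary 0.21 [418. 304.] [ 0.476 -0.205]
top corner_a 0.96 [453. 342.] [ 0.39  -0.233]
top corner_a 0.96 [224. 179.] [0.737 0.247]
top corner_a 0.93 [309. 268.] [0.542 0.064]
top corner_a 0.86 [415. 303.] [ 0.469 -0.157]
top corner_a 0.85 [202. 199.] [0.692 0.293]
```

View pics/e1.png

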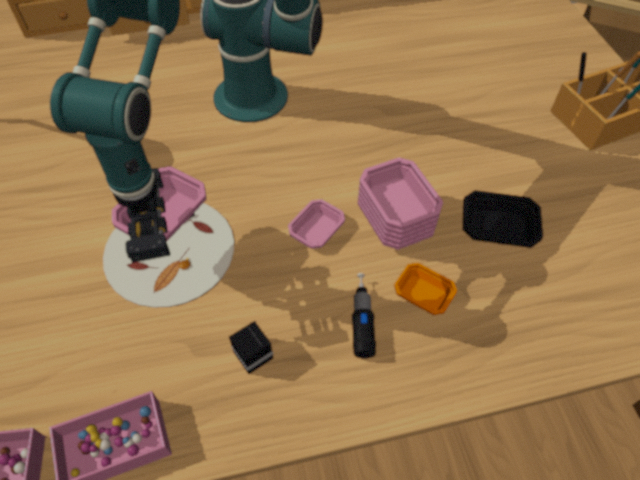

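The final view shows the tray level in the gripper over the mat at about (160,205). The two views agree on its centre, near (0.484, -0.25, 0.157), and on a level far corner. The stack (400,205) and the other things are where they were, so I'm handing in.

```bash
python3 -c "
from workcell import manip
print(manip.hand_in())"
```

```text
the job is handed in; nothing more can be done
None
```

I peeled the top tray off by one corner and handed in with it held roughly level, about 15 cm over the middle of the mat. In the last camera check the stack and the things around it appeared undisturbed; the hand-in returned no verdict.

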